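Tuck the tile panel under the frame clips, lower it home and lock it

ROBOT

A 6-joint arm with a two-finger parallel gripper is mounted at the origin on the work surface; the furniture and walls round the work are solid. World frame = base frame: x ahead of the robot, y to its left, z up, the work surface at z = 0. Lengths are in m, angles in rad, forces in N, time in s.
With the tool pointing down it reaches from about 0.25 to 0.775 m from the base axis. Payload 4 kg.
Tool frame: the origin (TCP) lies midway between the tips of the shut fingers; the grasp point (between the pads) lies 19 mm behind it; z points along the fingers, x is the direction in which the jaws open and shut, and the axes are right-handed (so a half turn about z gives the same grasp; the last joint's range is limited). The gripper opens to 94 mm and grips with 3 to 60 N. Pads are 16 mm wide; open, the fingers measure 119 mm over their backs; the gripper's body (75 mm by 177 mm) begins 78 mm behind the grasp point.
Start: joints at [1.052, 0.087, 1.371, -0, 1.684, -0.103], TCP at [0.222, 0.503, 0.206] pointing down, gripper open.
Joint ranges: [-3.1, 3.1], [-0.76, 2.03], [0.27, 2.55], [-1.08, 4.22], [0.17, 2.65], [-2.57, 2.57]. Speed limits (rad/s): [2.79, 2.79, 3.14, 3.14, 3.14, 3.14].

INTERFACE

Orientations are given as a rotation vector (axis times angle).
In Python, from station import arm, telemetry, viewer, order gives the robot as it stands. Calls block until the motion is done:
- arm.movep(position, orientation): joint-space move of the TCP to a pose.
- arm.line_to(position, feed=0.15, rotation=None): straight line of the TCP; rotation=None keeps the orientation; feed is the mean speed in m/s.
- arm.move_joints(angles): joint-space move.
- arm.command_gripper(opening): finger opening in m; the grip force is fixed at half the most; returns when the fingers have stopped.
- arm.dwell(seconds).
- arm.solve_ik(position, orientation): joint angles nearest the present ones, or None.
- telemetry.observe(): the state.
- viewer.camera(name): name is "scene" or "top"; returns a dict with "image" (400x640x3 uint8, red, green, blue), "z_map" (400x640 float32, m along the optical axis (not along the pixel's ray), 0 where there is no reading), "vertical_fov" (degrees; the focal length in pixels is half the picture's height over the tangent of half this angle, whatever the lens; pixels are square), "cx", "cy" (the principal point, pixels), "k1" (the pictures are not rectified: a ray, as slopes to the right and down, at radius r is drawn at 1 + k1 r^2 times it, then the intrinsics apply), "R" (3x3) and "t" (3): a world point X has camera coordinates R X + t. Camera axes: x right, y down, z forward; pixel columns grow to the right and rows downward; lengths in m; the calibration is good to about 2 mm. A picture is of the moment at which its call begins.
A pose or a line that the arm cannot do raises arm.IKError and nothing moves.
- order.sign_off(): hands the job in, once; it reports no verdict.
Trained networks look in a picture, given as the dict that the camera call returned (one of the last four; its "shot" number tells which), for a name from the list of things; names that differ only in an ending like _2 or _b are one class to them, and where a whole thing is asked for, a point or a joint stands for the part that bears it (a point fixed in the world has none). Each returns a list of dicts, best first, with "conf" (0 to 1); they miss things now and then, are a little off and sometimes report something else, mostly with a low value. They report only what shows in the picture. A call takes as long as a camera call.
- viewer.boxes_of(picture, thing): "xyz" ([x, y, z] in m, in the coordinates of the camera as it stood for that picture, good to about 4 mm: the middle of the surface that is visible of it).
- viewer.tip_of(picture, thing): "xyz" ([x, y, z] in m, in the coordinates of the camera as it stood for that picture, good to about 4 mm: a listed point, or the origin of a listed thing).
The state is a dict: "time": time; "joint_pos": joint angles; "joint_velocities": joint speeds; "joint_torque": joint torques, N m; "tool_pos": TCP position; "tcp_rot": TCP orientation; "ft_force": force on the tool from outside, world axes, zero at the start; "wrist_torque": the same for the moment, N m; "width": finger opening in m.
Only numpy, scipy, OpenCV 4.12 (cv2) and the standard library are available. Lean on these libraries where they do the work, as an engineer would, in place of code of your own. Each camera call takes 0.05 s, during which the arm holds its last target. There are 200 camera calls.

TASK

On the plywood board, fit the heavy tile panel, brace side up as it lies, into the picture frame that lies face down beside it: rest one long edge of the tile on the ledge inside the frame and slide it under the two steel clips, then lower the other edge under control, without letting it drop, until the tile lies flat on the ledge all round. Then turn the wooden turn button on the opposite rail crosswise so that it locks the tile in, let go, and leave the eraser, vase and jar where they are.

Things in the scene. Friction and masses are not known exactly. Their poses are not given: they have to be found in the camera images.
- frame: dark wooden picture frame, fixed face down on a plywood board (its top 22 mm above the desk), 212 x 274 mm; rails 28 mm wide, top at z = 22 mm. Origin: centre, on the board; x from the rail with two steel clips (roughly towards the robot) to the rail with the turn button, y along them, z up. Opening inside the rails 156 (x) x 218 mm (y), edged by a ledge 16 mm wide, top at z = 12 mm: tile's seat
- clip_lip (a point): midway between the tips of the two clips, at their underside: x = -68, y = 0, z = 23 mm in the frame. Clips 20 mm wide at y = -60 and +60 mm, 3 mm thick, overhanging the opening by 10 mm; from ledge to clip 11 mm. They bar the tile from going in flat: tilt it 0.1 to 0.25 rad, rest its lower edge on the ledge just inside the clip tips and slide it under
- panel: tile panel, 0.65 to 0.9 kg: white slab 150 (x) x 210 (y) x 8 mm, flat on the board, a brown wooden H brace on top. Origin: centre of the slab's underside, z up, y along the long edges. The brace's middle bar (grip here) runs along y through the centre: 22 mm wide, 150 long, z from 8 to 38 mm; end bars along x at y = -86 and +86 mm, 22 wide, 106 long, up to z = 30 mm. Same if turned by pi
- edge_a (a point): middle of the panel's long bottom edge at its -x side (75 mm from the panel's origin)
- edge_b (a point): middle of the panel's long bottom edge at its +x side (75 mm from the panel's origin)
- turn_button (a joint): angle of the turn button about the vertical, rad, counter-clockwise from above: 0 = along its rail (out of the tile's way), +1.57 or -1.57 = crosswise, one end over the tile (either serves). It starts within 0.2 of 0, turns with light friction (0.02 N m), stays where it is left and stops at +1.7 and -1.7
- button_top (a point): centre of the top of the turn button, a brown wooden bar 14 mm wide, 54 mm long and 15 mm high with a brass screw in the middle, on the middle of the frame's rail at +x (93 mm from the frame's centre); in the frame its top is at z = 38 mm, its underside at z = 23 mm
- eraser_block: small blue and white eraser, 21 x 45 x 13 mm; bystander on the board. Origin: centre of its underside
- vase: white vase lying on its side, about 142 mm long, 98 mm high; bystander. Origin: centre of its underside
- jar: black screw-lid paint jar standing upright, 76 mm across, 82 mm high; bystander. Origin: centre of its underside

How it is judged:
On the way, in this order (a step that is already met when the one before it is completed fails the run):
1. one long edge of the tile rests on the ledge under the clips while the other edge is still raised above the rails (angle between panel's own z axis and vertical between 0.07 and 0.6 rad and ((x of edge_a in the frame of frame between -0.082 and -0.069 m and z of edge_a in the frame of frame between 0.008 and 0.0155 m and z of edge_b in the frame of frame above 0.02 m) or (x of edge_b in the frame of frame between -0.082 and -0.069 m and z of edge_b in the frame of frame between 0.008 and 0.0155 m and z of edge_a in the frame of frame above 0.02 m))), for 0.1 s.
2. the tile lies flat on the ledge, inside the rebate (angle between panel's own z axis and vertical below 0.03 rad and horizontal distance between panel and frame below 0.008 m and z of panel in the frame of frame between 0.009 and 0.0145 m and value of joint turn_button between -1 and 1 rad), for 0.2 s.
At the end, for the whole second after the job is handed in: the tile panel lies flat (within 0.025 rad) and at rest on the rebate ledge, its centre within 8 mm of the frame's centre seen from above and 9 to 14.5 mm above the board, one edge under the clips, and the turn button stands crosswise over the other edge (at least 1.2 rad from its rail either way) (angle between panel's own z axis and vertical below 0.025 rad and horizontal distance between panel and frame below 0.008 m and z of panel in the frame of frame between 0.009 and 0.0145 m and (value of joint turn_button above 1.2 rad or value of joint turn_button below -1.2 rad) and linear speed of panel below 0.02 m/s); the robot touches nothing.
It fails at once if the tile panel drops (faster than 0.3 m/s with no finger on it) (linear speed of panel above 0.3 m/s and contact force between the fingers and panel below 0.05 N).
It fails at once if the eraser, vase or jar is moved by more than 30 mm (distance of any of eraser_block, vase, jar from where it was at the start of the episode above 0.03 m).
It also fails if it takes over 61 s, if anything falls off the work surface, if the arm or the gripper's body presses on something with over 40 N, if the wrist force passes 120 N, or if a joint passes its speed limit or range.

## Working session

There is one attempt and no reset: what is moved stays moved. The work goes in short steps, each a Python script; the robot and the scene stay as the last script left them, time stands still between calls to the robot, and variables do not carry over. Pictures are saved under pics/ and viewed, about 8 in all and at most 12, crops included, and the job is handed in when it is done.

```bash
ls; mkdir -p pics; cat > h.py <<'E'
import numpy as np, cv2
from scipy.spatial.transform import Rotation as Rn
from station import arm, telemetry, viewer, order
def toworld(p,c): return np.asarray(p['R']).T@(np.asarray(c)-np.asarray(p['t']))
def save(p,n): cv2.imwrite('pics/'+n,cv2.cvtColor(p['image'],cv2.COLOR_RGB2BGR))
def cloud(p):
    im=p['image'];h,w=im.shape[:2];f=h/2/np.tan(np.radians(p['vertical_fov'])/2)
    K=np.array([[f,0,p['cx']],[0,f,p['cy']],[0,0,1]])
    u,v=np.meshgrid(np.arange(w),np.arange(h))
    # drawn = ray*(1+k1 r^2): OpenCV k1 model
    r=cv2.undistortPoints(np.stack([u,v],-1).reshape(-1,1,2).astype(np.float64),K,np.array([p['k1'],0,0,0.])).reshape(h,w,2)
    z=p['z_map'].astype(float)
    c=np.dstack([r[...,0]*z,r[...,1]*z,z])
    return (c-np.asarray(p['t']))@np.asarray(p['R'])
def pix(p,X):
    im=p['image'];h=im.shape[0];f=h/2/np.tan(np.radians(p['vertical_fov'])/2)
    c=np.asarray(p['R'])@np.asarray(X)+np.asarray(p['t']);s=c[:2]/c[2];s=s*(1+p['k1']*(s@s))
    return np.array([f*s[0]+p['cx'],f*s[1]+p['cy']])
E
python3 - <<'E'
from h import *
np.set_printoptions(precision=4,suppress=True)
for n in ['top','scene']:
    p=viewer.camera(n);save(p,n+'0.png');np.save(n+'0.npy',p,allow_pickle=True)
    print(n,p['vertical_fov'],p['k1'],-p['R'].T@p['t'])
    for t in ['frame','clip_lip','panel','edge_a','edge_b','button_top','eraser_block','vase','jar']:
        for d in viewer.tip_of(p,t)[:2]:
            X=toworld(p,d['xyz']);print(t,X,pix(p,X).round(),round(d['conf'],2))
o=telemetry.observe();print(o['tool_pos'],o['tcp_rot'],o['time'],o['ft_force'],o['width'])
E
```

```text
pics
top 48.78866618536818 0.0197249637499262 [0.1382 0.0401 1.9236]
frame [ 0.4238 -0.2206  0.0231] [367. 203.] 0.83
clip_lip [ 0.3586 -0.2138  0.0471] [366. 217.] 0.62
panel [0.427  0.2113 0.0201] [268. 202.] 0.61
panel [0.4383 0.5698 0.003 ] [186. 199.] 0.39
edge_a [0.4964 0.221  0.0236] [266. 186.] 0.76
edge_a [0.349  0.1954 0.0262] [271. 219.] 0.59
edge_b [0.4964 0.221  0.0236] [266. 186.] 0.76
edge_b [0.349  0.1954 0.0262] [271. 219.] 0.59
button_top [ 0.5184 -0.2302  0.0597] [370. 180.] 0.36
eraser_block [0.4421 0.016  0.0233] [312. 198.] 0.49
vase [0.4398 0.5685 0.0028] [187. 199.] 0.65
jar [ 0.5143 -0.5354 -0.0008] [436. 184.] 0.8
scene 53.29061091086673 -0.036416751263586 [-0.2192  0.9033  1.2927]
frame [ 0.421  -0.2236  0.0173] [353. 166.] 0.56
clip_lip [ 0.3549 -0.2115  0.0448] [364. 169.] 0.94
panel [0.4189 0.2088 0.0174] [294. 230.] 0.76
edge_a [0.4957 0.223  0.0237] [277. 222.] 0.73
edge_b [0.4957 0.223  0.0237] [277. 222.] 0.73
button_top [ 0.5153 -0.2269  0.0571] [336. 151.] 0.61
vase [ 0.4366  0.5668 -0.0012] [229. 297.] 0.83
jar [ 0.5117 -0.5424  0.0012] [371. 125.] 0.53
[0.2222 0.5032 0.2055] [-2.6321 -1.715  -0.0002] 1.0 [-0.2581 -0.7162  0.4625] 0.09411462149994021
```

```bash
python3 - <<'E'
from h import *
for n,(a,b,c,d) in {'top':(150,245,160,460),'scene':(90,330,160,440)}.items():
    im=cv2.imread(f'pics/{n}0.png')[a:b,c:d]
    s=800/(d-c) if n=='top' else 2.5
    cv2.imwrite(f'pics/{n}0c.png',cv2.resize(im,None,fx=s,fy=s,interpolation=cv2.INTER_CUBIC))
p=np.load('top0.npy',allow_pickle=True).item();q=np.load('scene0.npy',allow_pickle=True).item()
np.set_printoptions(precision=4,suppress=True)
for n,P in (('top',p),('scene',q)):
    X=cloud(P).reshape(-1,3)
    ok=P['z_map'].ravel()>0
    for nm,cx,cy,lo,hi,rad in [('panelbar',.424,.21,.048,.07,.14),('slab+',.424,.21,.026,.036,.16),('frame top',.422,-.222,.038,.05,.2),('button',.517,-.228,.053,.066,.05)]:
        s=X[ok&(abs(X[:,2]-(lo+hi)/2)<(hi-lo)/2)&(np.hypot(X[:,0]-cx,X[:,1]-cy)<rad)]
        if len(s)<4: print(n,nm,len(s));continue
        r=cv2.minAreaRect((s[:,:2]*1000).astype(np.float32))
        print(n,nm,len(s),'med z',np.median(s[:,2]),'mean',s.mean(0),'rect',np.round(r[0],1),np.round(r[1],1),round(r[2],2))
E
```

```text
top panelbar 365 med z 0.05630451992784112 mean [0.4229 0.2122 0.0566] rect [423.  210.5] [104.6 193.1] 9.61
top slab+ 1329 med z 0.02961346458229928 mean [0.4187 0.2079 0.03  ] rect [416.9 213.1] [298.7 312.5] 0.39
top frame top 1158 med z 0.04354432509355609 mean [ 0.4195 -0.2182  0.0436] rect [ 410.5 -219.9] [292.2 310.9] 6.9
top button 38 med z 0.05716603715994391 mean [ 0.5169 -0.2254  0.058 ] rect [ 518.3 -223.7] [70.4 16.5] 83.62
scene panelbar 65 med z 0.052785298487220716 mean [0.4183 0.1865 0.0527] rect [417.2 210.7] [ 58.6 201.5] 20.64
scene slab+ 164 med z 0.028594892383271626 mean [0.3788 0.2056 0.0292] rect [405.9 228.8] [290.8 249.7] 58.94
scene frame top 416 med z 0.04342752171227523 mean [ 0.4867 -0.2377  0.0435] rect [ 470.1 -225.1] [287.5 135.1] 79.02
scene button 28 med z 0.05893886929000405 mean [ 0.5121 -0.2271  0.059 ] rect [ 512.6 -227. ] [23.4 46.9] 19.11
```

View pics/top0c.png

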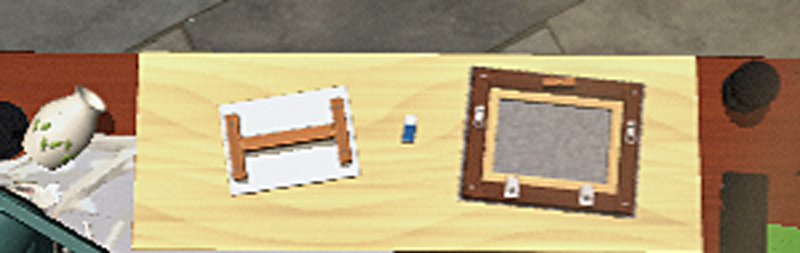

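View pics/scene0c.png

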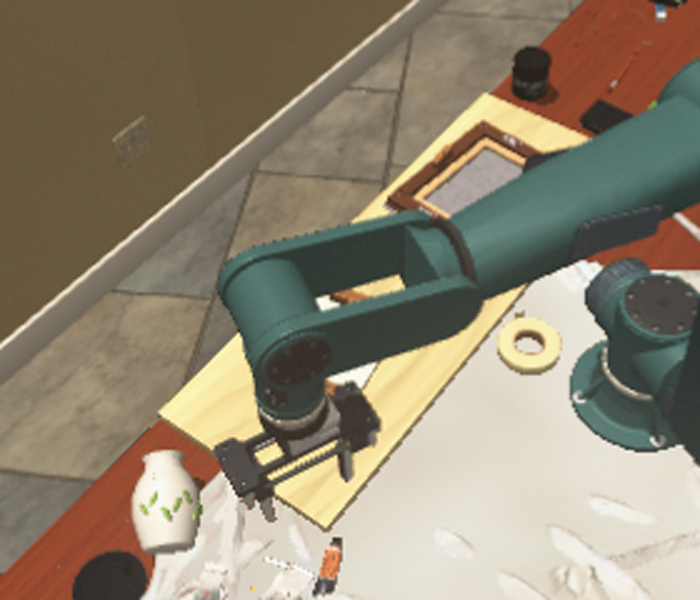

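The top view shows, in crop pixels, the panel at (290,140), the eraser at (409,129) and the frame at (553,140). The clips are at the bottom, (512,187) and (587,195), and the button is on the top rail at (560,80). The scene view has the panel hidden behind the arm. Next I fit the silhouettes for sub-pixel poses.

```bash
cat > fit.py <<'E'
from h import *
from scipy.optimize import minimize
S=8
def boxes(kind):
    b=lambda cx,cy,lx,ly,z0,z1:[(cx+i*lx/2,cy+j*ly/2,z) for i in(-1,1) for j in(-1,1) for z in(z0,z1)]
    if kind=='frame': return [b(0,0,.212,.274,0,.022)]
    return [b(0,0,.15,.21,0,.008),b(0,0,.022,.15,.008,.038),b(0,.086,.106,.022,.008,.03),b(0,-.086,.106,.022,.008,.03)]
def render(p,kind,R,t,roi):
    a,b_,c,d=roi;m=np.zeros(((b_-a)*S,(d-c)*S),np.uint8)
    for B in boxes(kind):
        u=np.array([pix(p,R@np.array(v)+t) for v in B])
        u=((u-[c,a]+.5)*S-.5)
        cv2.fillConvexPoly(m,cv2.convexHull((u*16).astype(np.int32)),255,shift=4)
    return cv2.resize(m,(d-c,b_-a),interpolation=cv2.INTER_AREA)/255.
def fit(p,kind,x0,z,mask,roi):
    def cost(q): return np.abs(render(p,kind,Rn.from_euler('z',q[2]).as_matrix(),np.array([q[0],q[1],z]),roi)-mask).sum()
    s=[x0+np.array(d) for d in ([0,0,0],[.006,0,0],[0,.006,0],[0,0,.05])]
    for _ in range(2):
        r=minimize(cost,x0,method='Nelder-Mead',options=dict(initial_simplex=np.array(s),xatol=1e-4,fatol=.05)); x0=r.x; s=[x0+np.array(d) for d in ([0,0,0],[-.003,0,0],[0,-.003,0],[0,0,-.02])]
    return r.x,r.fun,mask.sum()
def roi_of(p,c,rad=.19):
    u=np.array([pix(p,[c[0]+i*rad,c[1]+j*rad,.03]) for i in(-1,1) for j in(-1,1)]);lo=u.min(0).astype(int);hi=u.max(0).astype(int)
    return max(lo[1],0),hi[1],max(lo[0],0),hi[0]
def fgmask(p,roi,maxd=45):
    a,b,c,d=roi;im=p['image'].astype(float)
    X=cloud(p);return im[a:b,c:d],X[a:b,c:d]
E
cat > m1.py <<'E'
from fit import *
np.set_printoptions(precision=4,suppress=True)
p=np.load('top0.npy',allow_pickle=True).item()
im=p['image']; lab=cv2.cvtColor(im,cv2.COLOR_RGB2LAB).astype(float)
out=[]
for k,x0 in (('panel',[.424,.212,.17]),('frame',[.422,-.221,-.1])):
    roi=roi_of(p,x0,.17);a,b,c,d=roi;L=lab[a:b,c:d]
    border=np.concatenate([L[:2].reshape(-1,3),L[-2:].reshape(-1,3)]);ply=np.median(border,0)
    D=np.linalg.norm((L-ply)*[.6,1,1],axis=2)
    m=(D>15).astype(np.uint8)
    n,lb,st,_=cv2.connectedComponentsWithStats(m);m=(lb==1+st[1:,4].argmax()).astype(np.uint8)
    cs,_=cv2.findContours(m,cv2.RETR_EXTERNAL,cv2.CHAIN_APPROX_NONE);cv2.drawContours(m,cs,-1,1,-1)
    r=fit(p,k,np.array(x0),.022,m.astype(float),roi);print(k,roi,ply,r)
    v=im[a:b,c:d].copy();e=render(p,k,Rn.from_euler('z',r[0][2]).as_matrix(),np.r_[r[0][:2],.022],roi)
    v=cv2.resize(v,None,fx=5,fy=5,interpolation=cv2.INTER_NEAREST)
    for M,col in ((m.astype(float),(255,0,0)),(e,(0,0,255))):
        cc,_=cv2.findContours((cv2.resize(M,(v.shape[1],v.shape[0]))>.5).astype(np.uint8),cv2.RETR_EXTERNAL,cv2.CHAIN_APPROX_NONE);cv2.drawContours(v,cc,-1,col,1)
    out.append(cv2.resize(v,(400,400)))
cv2.imwrite('pics/fit0.png',cv2.cvtColor(np.hstack(out),cv2.COLOR_RGB2BGR))
E
python3 m1.py
```

```text
panel (np.int64(163), np.int64(241), np.int64(226), np.int64(306)) [164.  127.  149.5] (array([0.3689, 0.2215, 0.4224]), np.float64(4537.243137254902), np.float64(6240.0))
frame (np.int64(164), np.int64(242), np.int64(327), np.int64(407)) [180.  127.  150.5] (array([ 0.3634, -0.2091, -0.0021]), np.float64(3021.811764705882), np.float64(6208.0))
```

View pics/fit0.png

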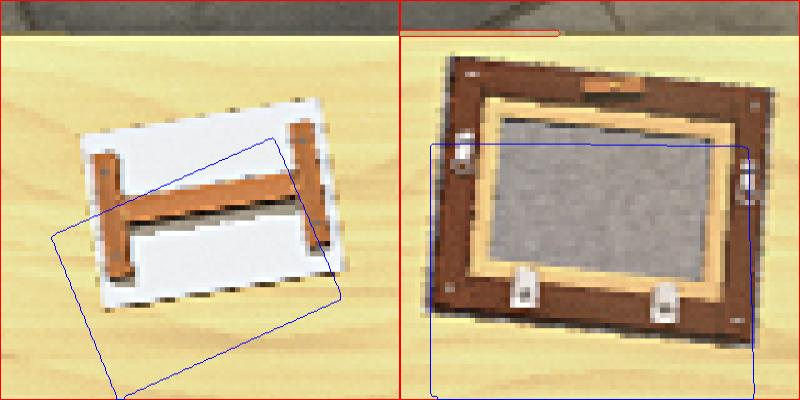

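The images are sharp, but the region of interest took in the floor and spoiled the mask. The fix is to trim the region and take the plywood colour from its own pixels.

```bash
sed -i "s/a,b,c,d=roi;L=/roi=(roi[0]+9,)+tuple(roi[1:]);a,b,c,d=roi;L=/; s/L\[:2\].reshape(-1,3),L\[-2:\]/L[-4:,:].reshape(-1,3),L[-4:,:]/; s/D>15/D>14/" m1.py
python3 m1.py
```

```text
panel (np.int64(172), np.int64(241), np.int64(226), np.int64(306)) [224. 124. 164.] (array([0.4233, 0.2089, 0.1643]), np.float64(72.95294117647059), np.float64(1745.0))
frame (np.int64(173), np.int64(242), np.int64(327), np.int64(407)) [221. 125. 163.] (array([ 0.422 , -0.221 , -0.0999]), np.float64(329.92941176470595), np.float64(3481.0))
```

View pics/fit0.png

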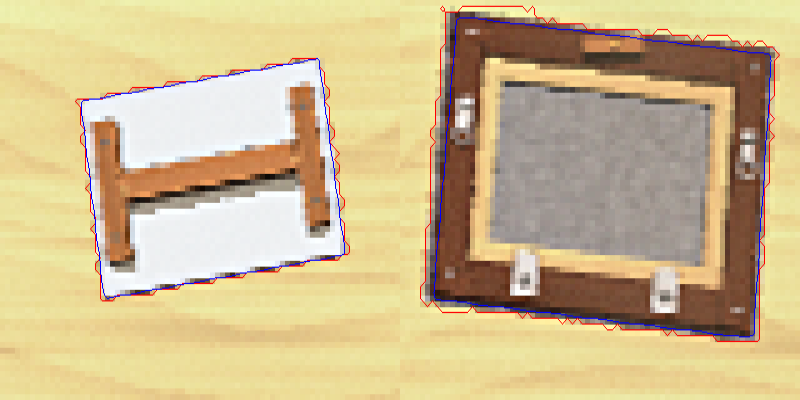

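The fits are now good: panel (0.423, 0.209, yaw 0.164) and frame (0.422, -0.221, yaw -0.100), and both agree with the networks. Grasping next.

```bash
cat >> h.py <<'E'
def down(yaw,tilt=0): return Rn.from_euler('z',yaw)*Rn.from_euler('y',tilt)*Rn.from_euler('x',np.pi)
def st(m=''):
    o=telemetry.observe();print(m,'t=%.2f'%o['time'],'tcp',np.round(o['tool_pos'],4),'F',np.round(o['ft_force'],1),'M',np.round(o['wrist_torque'],2),'w %.4f'%o['width'],flush=True);return o
E
python3 - <<'E'
from h import *
r=down(.1643).as_rotvec()
arm.movep([.4233,.2089,.13],r);st('above')
arm.line_to([.4233,.2089,.034],feed=.12);o=st('down');print(o['tcp_rot'],r)
arm.command_gripper(.0);st('grip')
arm.line_to([.4233,.2089,.040],feed=.03);st('lift6')
arm.line_to([.4233,.2089,.16],feed=.12);st('up')
p=viewer.camera('scene');save(p,'scene1.png');np.save('scene1.npy',p,allow_pickle=True)
p=viewer.camera('top');save(p,'top1.png');np.save('top1.npy',p,allow_pickle=True)
a=cv2.imread('pics/scene1.png')[60:360,120:520];b=cv2.imread('pics/top1.png')[130:250,220:420]
cv2.imwrite('pics/v1.png',np.vstack([cv2.resize(a,(600,450)),cv2.resize(b,(600,360))])[:,:][:600] if 0 else np.hstack([cv2.resize(a,(400,300)),cv2.resize(b,(400,240))[:240,:].repeat(1,0) if 0 else cv2.resize(b,(400,300))]))
E
```

```text
above t=2.37 tcp [0.4233 0.2097 0.1304] F [0.6 1.1 0. ] M [-0.09  0.01 -0.02] w 0.0939
down t=3.32 tcp [0.4239 0.2093 0.0348] F [ 0.1 -0.1 -0.8] M [-0.    0.02  0.01] w 0.0938
[-3.13051525e+00 -2.58182526e-01 -2.45883185e-03] [3.13099790e+00 2.57791652e-01 1.57851860e-17]
grip t=4.42 tcp [0.4237 0.2089 0.034 ] F [ 1.3  1.5 -1.5] M [ 0.01 -0.22 -0.01] w 0.0218
lift6 t=4.77 tcp [0.4222 0.2086 0.0389] F [ 0.5  0.1 -8.7] M [-0.09  0.05  0.02] w 0.0216
up t=5.92 tcp [0.4226 0.2086 0.1588] F [-0.4 -0.5 -8. ] M [-0.05  0.04  0.04] w 0.0219
```

View pics/v1.png

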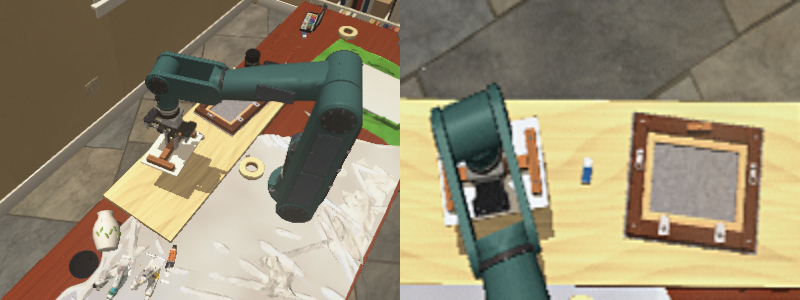

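The lift worked: the grip width is 22 mm and the load is about 7.5 N. The panel hangs level under the gripper at scene (170,145), and the frame is unobstructed at top (693,183). I'll carry it over with the tilt on and hover just inside the clip tips.

```bash
cat >> h.py <<'E'
F=np.array([.423,-.2208,.022]);FY=-.0999;GZ=.012
def tcp_for(ex,ez,th,ey=0.):
    Rf=Rn.from_euler('z',FY);Rp=Rf*Rn.from_euler('y',-th)
    O=F+Rf.apply([ex,ey,ez])+Rp.apply([.075,0,GZ])
    return O,down(FY,-th).as_rotvec()
def edge_now(o=None):
    o=o or telemetry.observe();R=Rn.from_rotvec(o['tcp_rot'])*Rn.from_euler('x',np.pi)
    E=np.asarray(o['tool_pos'])+R.apply([-.075,0,-GZ])
    B=np.asarray(o['tool_pos'])+R.apply([.075,0,-GZ])
    f=Rn.from_euler('z',-FY); e=f.apply(E-F);b=f.apply(B-F)
    rel=f*R
    print('   edge_a',np.round(e*1e3,1),'edge_b',np.round(b*1e3,1),'tilt %.3f'%-rel.as_euler('ZYX')[1],'yaw %.4f'%rel.as_euler('ZYX')[0],'roll %.4f'%rel.as_euler('ZYX')[2]);return e,b
E
python3 - <<'E'
from h import *
P,r=tcp_for(-.060,.09,.25);arm.movep(P,r);st('hover');edge_now()
arm.dwell(.2);edge_now()
P,r=tcp_for(-.060,.045,.25);arm.line_to(P,feed=.08,rotation=r);arm.dwell(.2);st('low');edge_now()
for n in('scene','top'):
    p=viewer.camera(n);save(p,n+'2.png');np.save(n+'2.npy',p,allow_pickle=True)
a=cv2.imread('pics/scene2.png')[90:240,250:450];b=cv2.imread('pics/top2.png')[150:250,310:443]
cv2.imwrite('pics/v2.png',np.hstack([cv2.resize(a,(400,300)),cv2.resize(b,(400,300))]))
E
```

```text
hover t=7.60 tcp [ 0.4329 -0.2209  0.1421] F [-0.  -0.8 -9. ] M [ 0.03  0.61 -0.02] w 0.0217
   edge_a [-59.9   0.8  90. ] edge_b [ 85.5   1.  127. ] tilt 0.250 yaw 0.0011 roll 0.0009
   edge_a [-59.7   0.7  90. ] edge_b [ 85.7   1.  127.1] tilt 0.250 yaw 0.0018 roll 0.0002
low t=8.71 tcp [ 0.4332 -0.2222  0.0981] F [ 0.6  0.1 -8.2] M [-0.05  0.54 -0.01] w 0.0217
   edge_a [-59.4  -0.4  45.9] edge_b [85.9 -0.4 83.2] tilt 0.252 yaw 0.0002 roll -0.0010
```

View pics/v2.png

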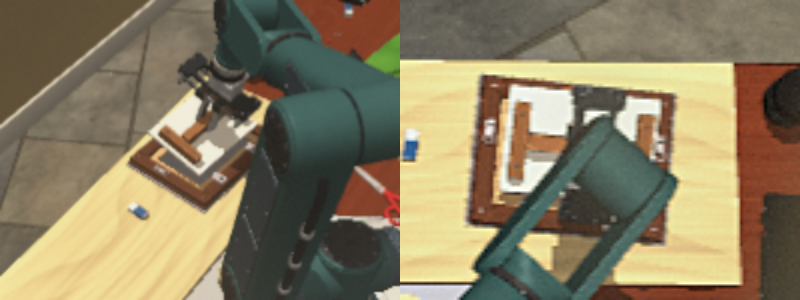

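The tile hovers tilted over the frame; in the top view the slab spans about (505–660, 85–190). I'll overlay the predicted outlines to check the in-hand offset and the frame pose.

```bash
cat > ov.py <<'E'
from fit import *
def overlay(p,c,size,obs,out,k=6,box=None):
    v=cv2.resize(p['image'],None,fx=k,fy=k,interpolation=cv2.INTER_NEAREST)
    for R,t,kind,col in obs:
        bs=boxes(kind)
        if kind=='frame':
            bs=bs+[[(i*.078,j*.109,.022) for i in(-1,1) for j in(-1,1)]]
        for B in bs[:None if kind=='frame' else 3]:
            u=np.array([pix(p,R.apply(v_)+t) for v_ in B]);u=(u+.5)*k-.5
            cv2.polylines(v,[cv2.convexHull(u.astype(np.int32))],True,col,1)
    a,b,c_,d=[int(q*k) for q in box];cv2.imwrite(out,cv2.cvtColor(v[a:b,c_:d],cv2.COLOR_RGB2BGR));
E
python3 - <<'E'
from ov import *
o=telemetry.observe();R=Rn.from_rotvec(o['tcp_rot'])*Rn.from_euler('x',np.pi);t=np.asarray(o['tool_pos'])+R.apply([0,0,-GZ])
obs=[(Rn.from_euler('z',FY),F,'frame',(0,255,0)),(R,t,'panel',(255,0,0))]
for n,box in(('top',(165,240,325,405)),('scene',(115,200,300,385))):
    p=np.load(n+'2.npy',allow_pickle=True).item()
    overlay(p,None,None,obs,f'pics/o_{n}.png',6,box)
    q=viewer.camera(n)
    for th in('panel','edge_a','edge_b'):
        for d in viewer.tip_of(q,th)[:2]:
            X=Rn.from_euler('z',-FY).apply(toworld(q,d['xyz'])-F);print(n,th,np.round(X*1e3,1),round(d['conf'],2))
print('expected panel',np.round(Rn.from_euler('z',-FY).apply(t-F)*1e3,1));edge_now(o)
a,b=[cv2.imread(f'pics/o_{n}.png') for n in('top','scene')]
h=450;cv2.imwrite('pics/ov.png',np.hstack([cv2.resize(a,(400,375)),cv2.resize(b,(400,375))]))
E
```

```text
top panel [17.9  5.3 62.9] 0.94
top edge_a [83.3 -4.2 84.8] 0.93
top edge_a [-57.9   0.2  48.9] 0.59
top edge_b [83.3 -4.2 84.8] 0.93
top edge_b [-57.9   0.2  48.9] 0.59
scene panel [ 8.2 -2.1 59.7] 0.56
scene edge_a [-62.8  -2.   41.6] 0.95
scene edge_a [82.   1.9 82.5] 0.72
scene edge_b [-62.8  -2.   41.6] 0.95
scene edge_b [82.   1.9 82.5] 0.72
expected panel [13.  -0.2 64.2]
   edge_a [-59.7  -0.2  45.6] edge_b [85.6 -0.2 82.8] tilt 0.251 yaw 0.0001 roll -0.0006
```

View pics/ov.png

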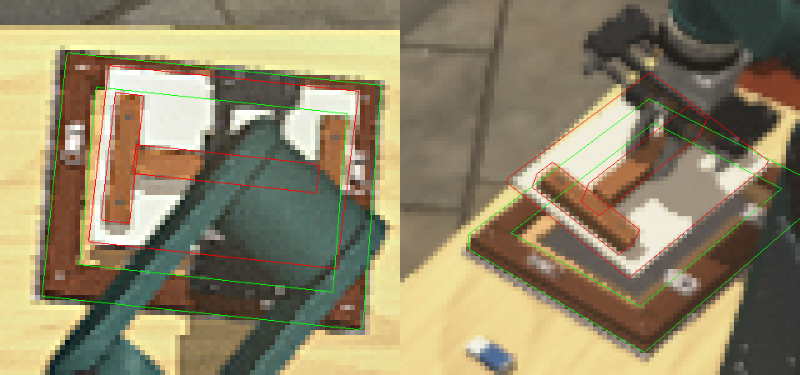

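The predicted outlines match both pictures within about 1–2 mm. Next: descend, slide under the clips in small steps while watching force, and use contact with the rail as the reference.

```bash
cat > ins.py <<'E'
from h import *
def go(ex,ez,th,feed=.03,ey=0.,dw=.1):
    P,r=tcp_for(ex,ez,th,ey);arm.line_to(P,feed=feed,rotation=r);arm.dwell(dw)
def fx():
    f=np.mean([telemetry.observe()['ft_force'] for _ in range(3)],0);return Rn.from_euler('z',-FY).apply(f)
E
python3 - <<'E'
from ins import *
f0=fx()
for ez in(.03,.02,.015):
    go(-.060,ez,.25,.06);f=fx();print(ez,np.round(f-f0,1))
    if np.linalg.norm(f-f0)>6: print('CONTACT');break
st();edge_now()
for ex,th in((-.063,.23),(-.066,.21),(-.068,.20),(-.070,.19),(-.072,.18)):
    go(ex,.0145,th,.03);f=fx();print(ex,np.round(f-f0,1))
    if abs((f-f0)[0])>5 or abs((f-f0)[2])>6: print('CONTACT');break
st();edge_now()
E
```

```text
0.03 [-0.9 -0.5 -0.2]
0.02 [-0.5  0.3  0.3]
0.015 [-0.6 -0.7 -0.5]
 t=10.47 tcp [ 0.4326 -0.2218  0.0671] F [-0.3 -0.1 -8.6] M [-0.04  0.58  0.08] w 0.0217
   edge_a [-60.    0.   14.9] edge_b [85.3 -0.  52.1] tilt 0.250 yaw -0.0001 roll 0.0001
-0.063 [-0.5 -0.4  0.1]
-0.066 [-0.6 -1.2 -0.9]
-0.068 [-0.8 -0.8 -0.9]
-0.07 [ 1.7 -0.3 -3.3]
-0.072 [ 3.7 -0.4 -6.7]
CONTACT
 t=12.22 tcp [ 0.4229 -0.2206  0.0615] F [  4.   -0.2 -14.7] M [-0.2  -0.68  0.04] w 0.0218
   edge_a [-71.8   0.1  14.2] edge_b [75.8  0.1 41.1] tilt 0.180 yaw -0.0001 roll 0.0003
```

The force is down and +x, which means the tile's top is rubbing the clip undersides because it sits too high. I'll back out, lower to the ledge and retry.

```bash
python3 - <<'E'
from ins import *
go(-.068,.0145,.19);go(-.065,.0145,.19);f0=fx();print('f0',f0.round(1));edge_now()
ez=.0145
while ez>.009:
    ez-=.001;go(-.0655,ez,.18,.02);f=fx()-f0;print(round(ez,4),f.round(1))
    if f[2]>2.5: break
edge_now();st()
ez+=.0005
for ex in np.arange(-.067,-.0805,-.0015):
    go(ex,ez,.17,.02);f=fx()-f0;print(round(ex,4),f.round(1))
    if f[0]>4 or f[2]<-5 or f[2]>10: print('CONTACT');break
st();edge_now()
E
```

```text
f0 [ 0.6 -0.1 -7.5]
   edge_a [-64.7  -0.2  14.9] edge_b [82.6 -0.2 43.3] tilt 0.191 yaw 0.0002 roll -0.0005
0.0135 [-0.8  0.3 -0.9]
0.0125 [-1.8  1.4 -1.3]
0.0115 [-1.3 -0.6  2.5]
   edge_a [-65.2  -0.1  11.9] edge_b [82.3 -0.1 38.9] tilt 0.181 yaw 0.0001 roll -0.0004
 t=14.00 tcp [ 0.4294 -0.2216  0.0592] F [-0.8 -0.6 -4.9] M [ 0.05  0.63 -0.01] w 0.0217
-0.067 [-1.3  0.1  0. ]
-0.0685 [-0.1 -0.4  0. ]
-0.07 [-1.  -0.5  1.1]
-0.0715 [-0.8  0.2  0. ]
-0.073 [-0.6  0.8 -0.1]
-0.0745 [ 1.   0.8 -1.1]
-0.076 [ 5.1  0.7 -3.4]
CONTACT
 t=16.45 tcp [ 0.4205 -0.2205  0.059 ] F [  5.7  -0.  -10.8] M [-0.01 -0.65  0.1 ] w 0.0216
   edge_a [-74.3   0.   12.2] edge_b [73.4 -0.  38.2] tilt 0.174 yaw -0.0001 roll -0.0001
```

The tile is now under the clips, and rail contact came at about -0.0745 commanded (-76.6 expected), so the frame sits about 2 mm further in +x than I estimated. I'll back off 1.5–2 mm for clearance and lower with force monitoring.

```bash
python3 - <<'E'
from ins import *
go(-.073,.0122,.17,.02,dw=.2);st();edge_now();f0=np.array([0,0,-7.8])
for th in(.14,.11,.08,.05,.035,.02,.01):
    go(-.0730,.0122,th,.02);f=fx()-f0;print(th,f.round(1));
    if abs(f[0])>8 or f[2]>8 or f[2]<-7: print('CONTACT');break
st();edge_now()
E
```

```text
t=16.95 tcp [ 0.4215 -0.2206  0.0585] F [-0.1 -0.8 -7.8] M [ 0.01  0.45 -0.01] w 0.0215
   edge_a [-73.4   0.1  12.1] edge_b [74.4  0.1 37.3] tilt 0.169 yaw -0.0001 roll 0.0002
0.14 [-0.4 -0.2 -0.9]
0.11 [ 0.3 -0.  -0.4]
0.08 [-0.3 -0.8 -1.2]
0.05 [-0.2 -0.4 -1.4]
0.035 [-0.4 -0.8 -0.4]
0.02 [-0.4 -0.1 -0.6]
0.01 [ 0.1  0.3 -0.4]
 t=19.47 tcp [ 0.4249 -0.221   0.0469] F [ 0.2  0.3 -8.2] M [-0.06  0.09  0.02] w 0.0217
   edge_a [-73.    0.   12.2] edge_b [77.   0.  13.6] tilt 0.010 yaw 0.0000 roll 0.0001
```

It lowered without any contact, and edge_b is inside the opening. Next: final seating, release, retreat and a look.

```bash
python3 - <<'E'
from ins import *
f0=np.array([0,0,-7.8]);ez=.0122
go(-.073,ez,0,.02)
while ez>.0095:
    f=fx()-f0;print(round(ez,4),f.round(1))
    if f[2]>3: break
    ez-=.0005;go(-.073,ez,0,.02)
st();edge_now()
arm.command_gripper(.045);o=st('open')
P=np.array(o['tool_pos']);arm.line_to(P+[0,0,.08],feed=.12);st('up')
arm.movep([.42,-.03,.25],down(FY).as_rotvec());st('clear')
for n in('scene','top'):
    p=viewer.camera(n);save(p,n+'3.png');np.save(n+'3.npy',p,allow_pickle=True)
    for th in('panel','frame','edge_a','button_top','clip_lip'):
        for d in viewer.tip_of(p,th)[:2]:
            X=Rn.from_euler('z',-FY).apply(toworld(p,d['xyz'])-F);print(n,th,np.round(X*1e3,1),round(d['conf'],2))
p=np.load('top3.npy',allow_pickle=True).item()
v=p['image'][165:240,325:405];cv2.imwrite('pics/v3.png',cv2.cvtColor(cv2.resize(v,None,fx=7,fy=7,interpolation=cv2.INTER_CUBIC),cv2.COLOR_RGB2BGR))
X=cloud(p);f=Rn.from_euler('z',-FY)
Y=f.apply(X.reshape(-1,3)-F)
# slab white top heights
im=p['image'].reshape(-1,3).astype(int);w=(im.min(1)>200)&(abs(Y[:,0])<70)&(abs(Y[:,1])<100)
A=np.c_[Y[w,:2],np.ones(w.sum())];c=np.linalg.lstsq(A,Y[w,2],rcond=None)[0];print('plane',c.round(4),w.sum())
E
```

```text
0.0122 [ 1.  -0.5 -0.6]
0.0117 [-0.7  0.9  2.5]
0.0112 [-3.5  2.   9.6]
 t=20.52 tcp [ 0.4251 -0.2211  0.046 ] F [-3.3  2.3  1.8] M [ 0.4   0.73 -0.02] w 0.0219
   edge_a [-72.9  -0.1  12. ] edge_b [77.1 -0.  12.1] tilt 0.000 yaw 0.0001 roll -0.0002
open t=21.08 tcp [ 0.4251 -0.2211  0.0453] F [0.  0.6 0.5] M [-0.06  0.08 -0.02] w 0.0448
up t=21.90 tcp [ 0.4247 -0.2208  0.1245] F [-0.1 -0.1 -0.3] M [-0.09  0.05  0.02] w 0.0451
clear t=22.81 tcp [ 0.4197 -0.0305  0.2486] F [ 0.2 -1.  -0.4] M [-0.05  0.07 -0.04] w 0.0452
scene panel [-1.2 -1.   9.4] 0.74
scene frame [-3.  -0.1 -3.8] 0.93
scene edge_a [74.2  0.5 12.8] 0.9
scene edge_a [-73.7  -1.    9.8] 0.6
scene button_top [-67.3   3.8  23.3] 0.64
scene clip_lip [-70.    5.4  22.3] 0.74
top panel [ 5.3  3.4 12.3] 0.71
top edge_a [-72.8   0.6  16.5] 0.74
top edge_a [75.1 -1.2 11.9] 0.7
top button_top [97.5 -1.3 37. ] 0.43
top clip_lip [-67.6   2.9  22.8] 0.77
top clip_lip [ 4.6  2.  13.1] 0.23
plane [-0.2683 -0.0151 -0.1064] 15879
```

View pics/v3.png

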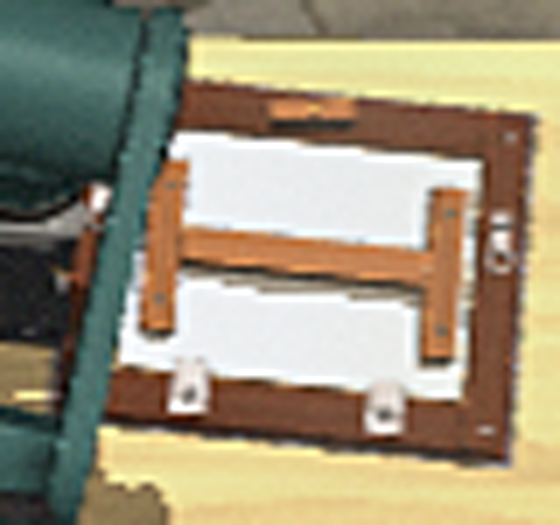

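The tile is seated. The view shows it filling the opening, with the clips over its edge at (188,388) and (385,405) and the button lying along the rail at (312,108). Seat height was 12.0 mm. Now I'll cage the button between the fingers and turn it about its screw.

```bash
python3 - <<'E'
from ins import *
def bp(x,y,z): return F+Rn.from_euler('z',FY).apply([x,y,z])
x,y=.095,0.
arm.movep(bp(x,y,.09),down(FY).as_rotvec());st()
arm.line_to(bp(x,y,.0275),feed=.06);f0=fx();st('down')
arm.command_gripper(.017);print((fx()-f0).round(1));st('w17')
arm.command_gripper(.0145);f=fx()-f0;print(f.round(1));st('w14.5')
E
```

```text
t=24.43 tcp [ 0.518  -0.2297  0.1132] F [0.4 0.3 0.2] M [-0.05  0.05 -0.02] w 0.0448
down t=25.62 tcp [ 0.5179 -0.2305  0.0501] F [-0.1  0.2  0.2] M [-0.01  0.1   0.08] w 0.0451
[ 0.2 -0.  -0.4]
w17 t=26.25 tcp [ 0.5176 -0.2303  0.0496] F [ 0.   0.1 -0.2] M [-0.03  0.02  0.02] w 0.0170
[ 2.3 -1.5 -0.4]
w14.5 t=26.52 tcp [ 0.518  -0.2307  0.0496] F [ 2.  -1.5 -0.2] M [-0.31 -0.32 -0.01] w 0.0147
```

The button is well centred in the jaws, with only about 2 N on closing. Turning it in steps.

```bash
python3 - <<'E'
from ins import *
P=F+Rn.from_euler('z',FY).apply([.095,0,.0275])
arm.command_gripper(.0155);f0=fx()
for a in(-.3,-.6,-.9,-1.2,-1.4,-1.6):
    arm.movep(P,down(FY+a).as_rotvec());f=fx()-f0;print(a,f.round(1))
    if np.linalg.norm(f)>25: print('STOP');break
o=st('turned')
arm.command_gripper(.05);st('open')
arm.line_to(P+[0,0,.08],feed=.1)
arm.movep([.30,.05,.30],down(-.1).as_rotvec());st('clear')
for n in('scene','top'):
    p=viewer.camera(n);save(p,n+'4.png');np.save(n+'4.npy',p,allow_pickle=True)
    for th in('panel','frame','edge_a','turn_button','eraser_block','vase','jar'):
        for d in viewer.tip_of(p,th)[:2]:
            W=toworld(p,d['xyz']);X=Rn.from_euler('z',-FY).apply(W-F);print(n,th,np.round(X*1e3,1),W.round(3),round(d['conf'],2))
X=cloud(p);Y=Rn.from_euler('z',-FY).apply(X.reshape(-1,3)-F);im=p['image'].reshape(-1,3).astype(int)
w=(p['z_map'].ravel()>0)&(im.min(1)>200)&(abs(Y[:,0])<70)&(abs(Y[:,1])<100)&(abs(Y[:,2]-.02)<.015)
A=np.c_[Y[w,:2],np.ones(w.sum())];c=np.linalg.lstsq(A,Y[w,2],rcond=None)[0];print('slab top plane',c.round(4),w.sum())
a=cv2.imread('pics/top4.png')[165:240,325:405];b=cv2.imread('pics/scene4.png')[110:200,300:396]
cv2.imwrite('pics/v4.png',np.hstack([cv2.resize(a,(400,375),interpolation=cv2.INTER_CUBIC),cv2.resize(b,(400,375),interpolation=cv2.INTER_CUBIC)]))
E
```

```text
-0.3 [-0.   1.7  0.3]
-0.6 [-1.8  2.8  0.1]
-0.9 [-4.   2.8  1.2]
-1.2 [-4.2  5.5  1.6]
-1.4 [-4.   5.4  1.8]
-1.6 [-3.   6.8  1.9]
turned t=28.93 tcp [ 0.5172 -0.2288  0.0491] F [-1.2  5.3  2.1] M [0.98 0.56 0.01] w 0.0159
open t=29.63 tcp [ 0.5176 -0.2304  0.0495] F [0.4 0.2 1.1] M [-0.01  0.16 -0.03] w 0.0501
clear t=32.04 tcp [0.3003 0.0498 0.2993] F [-0.1  0.1  0.1] M [-0.07  0.02  0.03] w 0.0498
scene panel [-3.4 -3.   9. ] [ 0.419 -0.223  0.031] 0.7
scene frame [-3.2 -0.7 -2.9] [ 0.42  -0.221  0.019] 0.94
scene edge_a [73.6  1.1 12.3] [ 0.496 -0.227  0.034] 0.68
scene edge_a [-76.2  -2.4  10. ] [ 0.347 -0.216  0.032] 0.67Traceback (most recent call last):
  File "<stdin>", line 14, in <module>
ValueError: it knows: button_top, clip_lip, edge, eraser_block, frame, jar, panel, vase
```

```bash
python3 - <<'E'
from ins import *
for n in('scene','top'):
    p=viewer.camera(n);save(p,n+'4.png')
    for th in('panel','frame','edge_a','button_top','eraser_block','vase','jar'):
        for d in viewer.tip_of(p,th)[:2]:
            W=toworld(p,d['xyz']);X=Rn.from_euler('z',-FY).apply(W-F);print(n,th,np.round(X*1e3,1),W.round(3),round(d['conf'],2))
X=cloud(p);Y=Rn.from_euler('z',-FY).apply(X.reshape(-1,3)-F);im=p['image'].reshape(-1,3).astype(int)
w=(p['z_map'].ravel()>0)&(im.min(1)>200)&(abs(Y[:,0])<70)&(abs(Y[:,1])<100)&(abs(Y[:,2]-.02)<.015)
A=np.c_[Y[w,:2],np.ones(w.sum())];c=np.linalg.lstsq(A,Y[w,2],rcond=None)[0];print('slab top plane',c.round(4),w.sum())
a=cv2.imread('pics/top4.png')[165:240,325:405];b=cv2.imread('pics/scene4.png')[110:200,300:396]
cv2.imwrite('pics/v4.png',np.hstack([cv2.resize(a,(400,375),interpolation=cv2.INTER_CUBIC),cv2.resize(b,(400,375),interpolation=cv2.INTER_CUBIC)]))
E
```

```text
scene panel [-1.4 -2.4  9. ] [ 0.421 -0.223  0.031] 0.98
scene frame [-0.1  2.1 -4.4] [ 0.423 -0.219  0.018] 0.58
scene edge_a [73.3  0.2 15.3] [ 0.496 -0.228  0.037] 0.91
scene edge_a [-74.1  -3.4   7.6] [ 0.349 -0.217  0.03 ] 0.79
scene button_top [-1.1 -1.3  9.7] [ 0.422 -0.222  0.032] 0.45
scene button_top [-66.7 785.1 -25.7] [ 0.435  0.567 -0.004] 0.2
scene eraser_block [ -7.5 235.3   0.6] [0.439 0.014 0.023] 0.58
scene vase [-65.  786.  -21.3] [0.437 0.568 0.001] 0.6
top panel [ 4.   2.3 10.8] [ 0.427 -0.219  0.033] 0.92
top frame [ 1.8  2.2 11.8] [ 0.425 -0.219  0.034] 0.38
top edge_a [77.2 -0.  12. ] [ 0.5   -0.229  0.034] 0.95
top edge_a [-71.8   0.   13.8] [ 0.352 -0.214  0.036] 0.93
top button_top [95.5  0.5 36.9] [ 0.518 -0.23   0.059] 0.4
top jar [ 124.2 -305.9  -21. ] [ 0.516 -0.538  0.001] 0.6
slab top plane [0.015  0.0056 0.0188] 3775
```

View pics/v4.png

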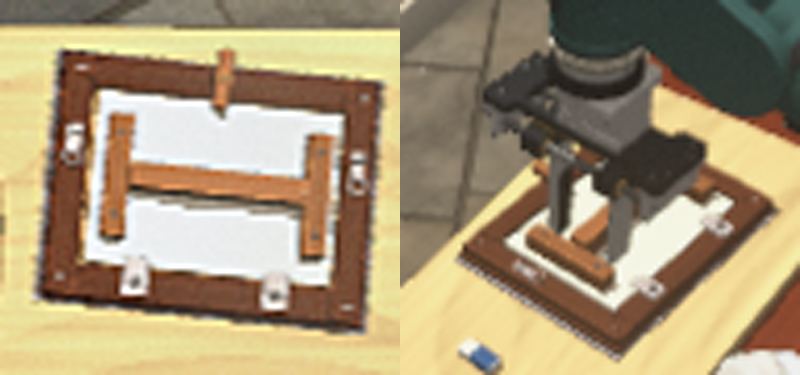

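The button stands crosswise with its inner end over the tile at (222,110), the clips are over the other edge and the arm is clear. The plane fit gives a tilt of 0.016; I'll compare it with the rails to see whether that is camera bias.

```bash
python3 - <<'E'
from ins import *
p=viewer.camera('top');X=cloud(p);Y=Rn.from_euler('z',-FY).apply(X.reshape(-1,3)-F);im=p['image'].reshape(-1,3).astype(int)
ok=p['z_map'].ravel()>0
def pl(w,n):
    A=np.c_[Y[w,:2],np.ones(w.sum())];z=Y[w,2]
    for _ in range(4):
        c=np.linalg.lstsq(A,z,rcond=None)[0];r=z-A@c;k=abs(r)<2.5*1.48*np.median(abs(r));A,z=A[k],z[k]
    print(n,c.round(4),len(z))
x,y,z=abs(Y[:,0]-.002),abs(Y[:,1]),Y[:,2]
pl(ok&(im.min(1)>190)&(x<.062)&(y<.098)&(abs(z-.02)<.01),'slab')
pl(ok&(x<.102)&(y<.133)&((x>.083)|(y>.114))&(abs(z-.022)<.006)&(im.max(1)<130),'rails')
pl(ok&((x>.115)|(y>.15))&(x<.13)&(y<.2)&(abs(z)<.008),'board')
st()
E
```

```text
slab [0.0067 0.0032 0.0202] 682
rails [0.0015 0.0007 0.0223] 579
board [-0.     -0.0005  0.0001] 1472
 t=33.09 tcp [0.3  0.05 0.3 ] F [-0.9 -1.3 -0.7] M [-0.09  0.06 -0.01] w 0.0498
```

```bash
python3 -c "
from h import *
order.sign_off();st()"
```

```text
the job is handed in; nothing more can be done
the job is handed in; nothing more can be done
```

The tile is in the frame, locked by the turn button, and the job is handed in. The clock read 33 s at my last check, and no verdict was reported.

**What I did:**
- I gripped the tile by its middle bar, carried it over tilted 0.25 rad, and slid its near edge under the clips.
- The first slide rubbed the underside of the clips with about 7 N. I backed out, lowered to the ledge, and went in again until the tile touched the rail.
- I then backed off about 2 mm, pivoted the tile down while holding it, and released it seated. I turned the button about 1.6 rad clockwise and moved the arm clear.

**Last checks:**
- **Tile:** a fit to the depth picture puts its top at 20.2 mm, so its underside is at about 12.2 mm. Its tilt is about 0.007 rad, against roughly 0.002 for the rails.
- **Centre:** it is within about 3 mm of the frame's centre by my estimate.
- **Clips and button:** the picture shows the clips over one edge and the button crosswise over the other.
- **Bystanders:** the eraser, vase and jar came back within about 4 mm of their first positions.

**What disagreed:**
- A first, cruder tilt fit gave 0.016 rad. It did not reject outliers such as the clips and button.
- The two cameras' network estimates differed by up to 5 mm for the tile's centre.
- Touching the rail suggested the frame lies about 2 mm further from the robot than I first estimated.
- In the scene view the detector missed the button in its final position, so the crosswise reading rests on the top view and the turn I commanded.

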